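Fold down the keeper tabs of a tool-section rail with the fingertips

TASK

Close the keeper tabs on the grey tool rail: run the fingertips lightly along the row, from the green end to the black end, so that the five yellow tabs fold down one after the other in that order until all lie flat. Do not lift the rail or shove it out of place, leave the things around it alone, and finish clear of it.

Things in the scene. Friction and masses are not known exactly. Their poses are not given: they have to be found in the camera images.
- rail: loose grey metal tool rail (about 2.4 kg, held by its weight), 196x46 mm, at any yaw. Origin: centre of its underside. Its x axis runs along the row of tabs from the GREEN end block (x = -93 mm) to the BLACK one (x = +93 mm); z up. Cheeks' top 30 mm above the worktop, end blocks' 27 mm. Five yellow tabs are hinged on its centre line, 34 mm apart (hinges at x = -83, -49, -15, 19, 53 mm, z = 29 mm)
- row_start (a point): point on the rail's centre line above the hinge of tab 1 (green end), 30 mm above the worktop: the height of the folded tabs' top
- row_end (a point): point on the rail's centre line at the free edge of tab 5 when folded (black end), 30 mm above the worktop
- t_block: olive-green stepped T-block, 40x44x24 mm, loose, beside the rail; origin at the centre of its underside. It only stands by: do not disturb.
- nut: bare steel hex nut, 19x22x10 mm, loose, beside the rail; origin at the centre of its underside. It only stands by: do not disturb.
- bolt: bare steel hex bolt, 22x56x19 mm, lying loose beside the rail; origin at the centre of its underside. It only stands by: do not disturb.
- stubby_driver: short black and yellow screwdriver, 35x85x33 mm, loose, left of the work; origin at the centre of its underside. It only stands by: do not disturb.
- marker: purple marker pen, 14x126x14 mm, loose, right of the work; origin at the centre of its underside. It only stands by: do not disturb.
- tab1 (a joint): angle of yellow keeper tab 1 (1 = nearest the green end, 5 = nearest the black end), rad: 0 = folded flat, 0.9 to 1.2 at the start (free edge up to 56 mm above the worktop). A plate 27 mm long, 26 mm wide, 2.5 mm thick, hinged at its edge nearer the green end, folding down away from that end; it stands by light friction (0.2 N at its edge moves it) and drops flat by itself once below about 0.55
- tab2 (a joint): angle of yellow keeper tab 2 (1 = nearest the green end, 5 = nearest the black end), rad: 0 = folded flat, 0.9 to 1.2 at the start (free edge up to 56 mm above the worktop). A plate 27 mm long, 26 mm wide, 2.5 mm thick, hinged at its edge nearer the green end, folding down away from that end; it stands by light friction (0.2 N at its edge moves it) and drops flat by itself once below about 0.55
- tab3 (a joint): angle of yellow keeper tab 3 (1 = nearest the green end, 5 = nearest the black end), rad: 0 = folded flat, 0.9 to 1.2 at the start (free edge up to 56 mm above the worktop). A plate 27 mm long, 26 mm wide, 2.5 mm thick, hinged at its edge nearer the green end, folding down away from that end; it stands by light friction (0.2 N at its edge moves it) and drops flat by itself once below about 0.55
- tab4 (a joint): angle of yellow keeper tab 4 (1 = nearest the green end, 5 = nearest the black end), rad: 0 = folded flat, 0.9 to 1.2 at the start (free edge up to 56 mm above the worktop). A plate 27 mm long, 26 mm wide, 2.5 mm thick, hinged at its edge nearer the green end, folding down away from that end; it stands by light friction (0.2 N at its edge moves it) and drops flat by itself once below about 0.55
- tab5 (a joint): angle of yellow keeper tab 5 (1 = nearest the green end, 5 = nearest the black end), rad: 0 = folded flat, 0.9 to 1.2 at the start (free edge up to 56 mm above the worktop). A plate 27 mm long, 26 mm wide, 2.5 mm thick, hinged at its edge nearer the green end, folding down away from that end; it stands by light friction (0.2 N at its edge moves it) and drops flat by itself once below about 0.55

How it is judged (in metres and radians):
On the way, in this order (a step that is already met when the one before it is completed fails the run):
1. tab 1 is folded down (value of joint tab1 below 0.25 rad), for 0.1 s.
2. tab 3 is folded down (value of joint tab3 below 0.25 rad), for 0.1 s.
3. tab 5 is folded down (value of joint tab5 below 0.25 rad), for 0.1 s.
At the end, for the whole second after the job is handed in: all five tabs lie within 0.25 rad of flat; the rail stands level and at rest, within 20 mm of where it was; the bystanders are within 20 mm of where they were (value of joint each of tab1, tab2, tab3, tab4, tab5 below 0.25 rad and distance of each of rail, t_block, nut, bolt, stubby_driver, marker from where it was at the start of the episode below 0.02 m and angle between rail's own z axis and vertical below 0.05 rad and linear speed of rail below 0.01 m/s); the robot touches nothing.
It fails at once if a tab is folded down while the one before it (nearer the green end) still stands up ((value of joint tab2 below 0.4 rad and value of joint tab1 above 0.5 rad) or (value of joint tab3 below 0.4 rad and value of joint tab2 above 0.5 rad) or (value of joint tab4 below 0.4 rad and value of joint tab3 above 0.5 rad) or (value of joint tab5 below 0.4 rad and value of joint tab4 above 0.5 rad)).
It fails at once if the rail is lifted, tipped or shoved more than 20 mm (height (world z) of rail above 0.008 m or angle between rail's own z axis and vertical above 0.12 rad or distance of rail from where it was at the start of the episode above 0.02 m).
It fails at once if the fingers bear on the rail or its tabs with more than 30 N (contact force between the fingers and rail above 30 N).
It fails at once if a thing standing by is moved more than 20 mm (distance of any of t_block, nut, bolt, stubby_driver, marker from where it was at the start of the episode above 0.02 m).
It also fails if it takes over 40 s, if anything falls off the work surface, if the arm or the gripper's body presses on something with over 40 N, if the wrist force passes 120 N, or if a joint passes its speed limit or range.

ROBOT

A 6-joint arm with a two-finger parallel gripper is mounted at the origin on a cart in front of the work surface, level with it; the furniture and walls round the work are solid. World frame = base frame: x ahead of the robot, y to its left, z up, the work surface at z = 0. Lengths are in mm, angles in rad, forces in N, time in s.
With the tool pointing down it reaches from about 350 to 775 mm from the base axis. Payload 7.3 kg.
Tool frame: the origin (TCP) lies on the front face of the gripper's body, between the roots of the fingers; the fingertips stand 66 mm ahead of it and the grasp point (between the pads) lies 47 mm ahead of it (bot.tip_extent is the distance from the TCP to the fingertips, in mm); z points along the fingers, y is the line along which they close (so a half turn about z gives the same grasp; the last joint's range is limited). The gripper opens to 92 mm and grips with 3 to 60 N. Pads are 19 mm wide; open, the fingers measure 130 mm over their backs; the gripper's body (75 mm by 190 mm) begins 47 mm behind the grasp point.
Start: joints at [1.164, 0.342, 1.524, -0, 1.275, -0.146], TCP at [135.355, 507.265, 292.241] pointing down, gripper open.
Joint ranges: [-2.53, 2.53], [-0.77, 2.02], [0.04, 2.7], [-1, 4.14], [0.28, 2.66], [-3.11, 3.11]. Speed limits (rad/s): [2.57, 2.57, 3.14, 3.14, 3.14, 3.14].

INTERFACE

Orientations are given as [roll, pitch, yaw] about the fixed x, y, z axes, in that order (R = Rz(yaw) Ry(pitch) Rx(roll)).
In Python, from plant import readout, viewer, order, bot gives the robot as it stands.
- The arm moves only by the shell command python3 -m creep 'ROWS'. ROWS is text: rows parted by semicolons, each of 7 numbers parted by spaces: the shift along the world's x, y, z in m, then the turn, a rotation vector about the world's x, y, z in rad, then the opening in per cent of the stroke, from 0 (shut) to 100 (fully open). A call has 1 to 8 rows; each row shifts and turns the commanded pose from where the row before left it; what a row does not reach is not made up. A row lasts 1/12 s, in which the tool goes at most 41.7 mm and 7.16 degrees, less where a joint would pass 70% of its speed; a pose out of reach is approached as far as the arm can. A call is refused whole if a number of a shift passes 0.0417 or a number of a turn 0.125, either way. A call with a gripper value outside its range is refused whole. The fingers move at their own pace and stop on an object; the grip force is fixed at half the most. Time passes only in rows, so rows that do not move let the fingers close. It gives the time, the measured TCP pose, the force, the opening and the grip force at its end, in the units of the state.
- readout.get_obs(): the state, without advancing time (a new reading comes with each control period).
- viewer.capture(name): name is "scene" or "top" or "wrist"; returns the picture (384x512x3 uint8, red, green, blue); there is no depth.
- viewer.camera_info(name): a dict with "fx", "fy", "cx", "cy" (pixels), "origin" and "rotation" of the camera in the world. Camera axes: x right, y up, looking along -z (the intrinsics and any distortion apply to the point x, -y, -z); pixel columns grow to the right and rows downward; lengths in mm; the calibration is good to about 2 mm. A picture is of the moment at which its call begins: read the wrist's pose just before it. camera_info takes no time and is no camera call; for the wrist camera it gives the pose at the moment of the call.
- order.close_job(): hands the job in; it is judged then, once.
The state is a dict: "time": time; "joint_positions": joint angles; "dq": joint speeds; "tau": joint torques, N m; "tool_pos": TCP position; "tcp_rot": TCP orientation; "contact_force": force on the tool from outside, world axes, zero at the start; "moment": the same for the moment, N m; "grip_width": finger opening in mm; "finger_force": force on a finger pad.
Only numpy, scipy, OpenCV 4.12 (cv2) and the standard library are available. Lean on these libraries where they do the work, as an engineer would, in place of code of your own. Each camera call takes 0.05 s, during which the arm holds its last target. There are 200 camera calls.

## Working session

There is one attempt and no reset: what is moved stays moved. The work goes in short steps, Python scripts to look and compute and a shell command to move; the robot and the scene stay as the last step left them, time stands still between calls to the robot, and variables do not carry over. Pictures are saved under pics/ and viewed, at most 10 in all, crops included, and the job is handed in when it is done.

```bash
mkdir -p pics; python3 - <<'E'
from plant import readout, viewer
import cv2, numpy as np
o=readout.get_obs(); print(o)
for n in ("top","scene"):
    print(n,viewer.camera_info(n))
    cv2.imwrite(f"pics/{n}0.png",cv2.resize(viewer.capture(n)[:,:,::-1],(800,600),interpolation=cv2.INTER_CUBIC))
E
```

```text
{'time': 0.0, 'joint_positions': array([ 1.16397728e+00,  3.42707925e-01,  1.52497750e+00,  1.25223579e-05,
        1.27545021e+00, -1.45999743e-01]), 'dq': array([ 0.00048186,  0.00073731, -0.0002777 ,  0.00148432, -0.00136191,
       -0.0012192 ]), 'tau': array([ 5.28597193e-04, -4.31254184e+01, -2.44214594e+01,  7.18453154e-02,
        5.60741080e-02, -1.41534629e-04]), 'tool_pos': array([135.23639199, 506.9675331 , 291.56638092]), 'tcp_rot': array([-3.14006783e+00, -2.36322479e-04,  2.88076951e+00]), 'contact_force': array([ 0.42433624, -0.35341103,  0.14011626]), 'moment': array([ 0.03496149, -0.01264751, -0.01315113]), 'finger_force': 0.0, 'grip_width': 91.7953689022358}
top {'fx': 370.72806810998554, 'fy': 370.72806810998554, 'cx': 251.92968514861133, 'cy': 195.81078806307264, 'origin': array([ 461.31838925,  -11.45046436, 1010.42163574]), 'rotation': array([ 0.14016557, -0.01534077, -1.54921879])}
scene {'fx': 421.89112282941596, 'fy': 421.89112282941596, 'cx': 253.20116123054265, 'cy': 185.41759537376447, 'origin': array([-156.7334455 , -442.65553329,  881.5944461 ]), 'rotation': array([ 0.81042853, -0.0179353 , -1.04769563])}
```

View pics/top0.png

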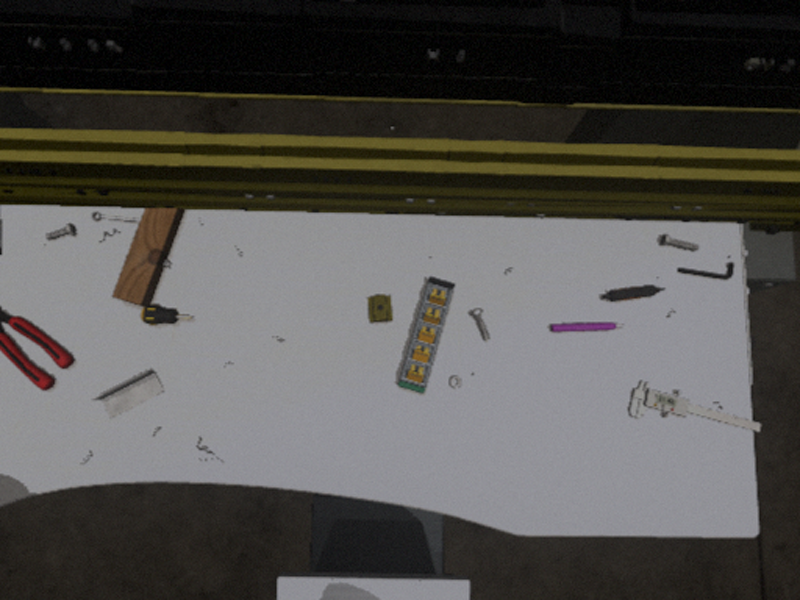

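The top view shows the rail with its green end at about (411,387) and its black end at (440,283). The T-block is at (380,308), the bolt at (480,323) and the nut at (455,381). I'll enlarge this area to measure it.

```bash
cat > h.py <<'E'
import numpy as np
from scipy.spatial.transform import Rotation as R
from plant import viewer
def ray(n,u,v,z,ci=None):
    c=ci or viewer.camera_info(n); 
    d=R.from_euler('xyz',c['rotation']).as_matrix()@np.array([(u-c['cx'])/c['fx'],-(v-c['cy'])/c['fy'],-1])
    o=np.array(c['origin']); return o+d*(z-o[2])/d[2]
E
python3 - <<'E'
from plant import viewer
import cv2
from h import ray
im=viewer.capture("top")[165:265,225:325,::-1]
cv2.imwrite("pics/c1.png",cv2.resize(im,(600,600),interpolation=cv2.INTER_CUBIC))
print(viewer.camera_info("wrist"))
s=.64
for n,u,v,z in [("green",411,387,27),("black",440,283,27),("tblock",380,308,24),("nut",455,381,10),("bolt",480,323,15)]:
    print(n,ray("top",u*s,v*s,z).round(1))
E
```

```text
{'fx': 322.57689588443935, 'fy': 322.57689588443935, 'cx': 253.05346331478012, 'cy': 190.99141641647196, 'origin': array([ 69.02054262, 525.75402957, 384.25267268]), 'rotation': array([-2.65135631e-01,  7.93794634e-04,  1.31021346e+00])}
green [463.4 -55.7  27. ]
black [ 642.3 -102.7   27. ]
tblock [ 5.967e+02 -2.000e-01  2.400e+01]
nut [ 475.3 -131.8   10. ]
bolt [ 575.8 -173.9   15. ]
```

View pics/c1.png

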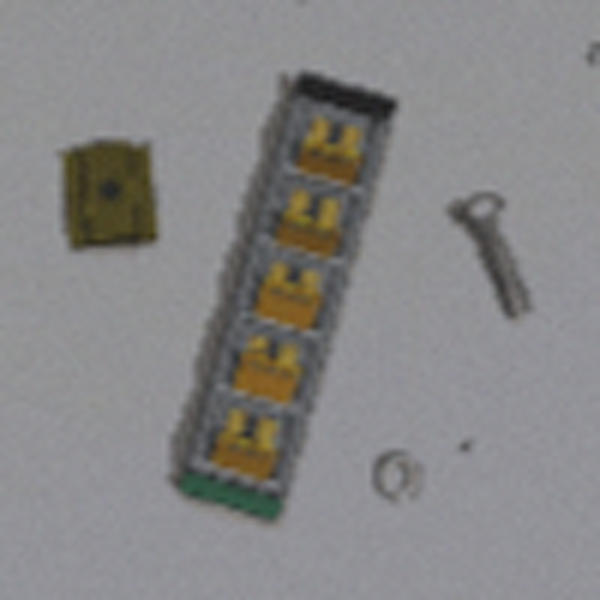

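The crop shows the green outer corners at (175,487) and (277,520), and the black outer corners at (300,74) and (397,102). The tabs stand with their free edges toward the black end.

```bash
python3 - <<'E'
from h import *
P=[ray("top",225+u/6,165+v/6,27) for u,v in [(177,487),(277,520),(300,74),(397,102)]]
g=(P[0]+P[1])/2;b=(P[2]+P[3])/2;d=b-g;L=np.linalg.norm(d);print(np.round(P,1),g,b,L,np.linalg.norm(P[0]-P[1]),np.linalg.norm(P[2]-P[3]))
e=d/L;c=(g+b)/2;yaw=np.arctan2(d[1],d[0]);print("c",c,"yaw",yaw)
for x in (-150,-115,-83,-56,-22,12,46,80,110): print(x,(c+e*x).round(1))
E
```

```text
[[ 466.9  -33.2   27. ]
 [ 453.5  -77.2   27. ]
 [ 652.2  -84.8   27. ]
 [ 640.5 -128.6   27. ]] [460.18697816 -55.20889354  27.        ] [ 646.37975809 -106.66026773   27.        ] 193.1708963663428 46.034591219510155 45.358945176664854
c [553.28336812 -80.93458063  27.        ] yaw -0.2696058895236789
-150 [408.7 -41.   27. ]
-115 [442.4 -50.3  27. ]
-83 [473.3 -58.8  27. ]
-56 [499.3 -66.   27. ]
-22 [532.1 -75.1  27. ]
12 [564.8 -84.1  27. ]
46 [597.6 -93.2  27. ]
80 [ 630.4 -102.2   27. ]
110 [ 659.3 -110.2   27. ]
```

```bash
R1="x"; python3 -m creep '0.027 -0.026 0 0 0 0 0;0.027 -0.026 0 0 0 0 0;0.027 -0.026 0 0 0 0 0;0.027 -0.026 0 0 0 0 0;0.027 -0.026 0 0 0 0 0;0.027 -0.026 0 0 0 0 0;0.027 -0.026 0 0 0 0 0;0.027 -0.026 0 0 0 0 0'
python3 -m creep '0.01 -0.038 0 0 0 0 0;0.01 -0.038 0 0 0 0 0;0.01 -0.038 0 0 0 0 0;0.01 -0.038 0 0 0 0 0;0.01 -0.038 0 0 0 0 0;0.01 -0.038 0 0 0 0 0;0.01 -0.038 0 0 0 0 0;0 0 0 0 0 0 0'
python3 - <<'E'
from plant import viewer,readout
import cv2
o=readout.get_obs(); print(o['tool_pos'],o['tcp_rot'],o['grip_width'],viewer.camera_info("wrist"))
cv2.imwrite("pics/w1.png",cv2.resize(viewer.capture("wrist")[:,:,::-1],(800,600)))
E
```

```text
time: 0.82
tool_pos: [352.3, 297.7, 292.2]
tcp_rot: [3.142, -0.0, 2.881]
contact_force: [0.9, -0.2, 0.1]
grip_width: 43.4
finger_force: 0.0
time: 1.48
tool_pos: [422.8, 27.6, 292.2]
tcp_rot: [-3.14, 0.002, 2.875]
contact_force: [0.6, 0.3, 0.8]
grip_width: -0.0
finger_force: 0.0
[422.82003676  27.64277556 292.1788498 ] [-3.13950728e+00  1.56941487e-03  2.87455491e+00] -0.008976139312654514 {'fx': 322.57689588443935, 'fy': 322.57689588443935, 'cx': 253.05346331478012, 'cy': 190.99141641647196, 'origin': array([356.56284631,  46.90447517, 384.60011801]), 'rotation': array([-0.26690139,  0.00170919,  1.30393974])}
```

View pics/w1.png

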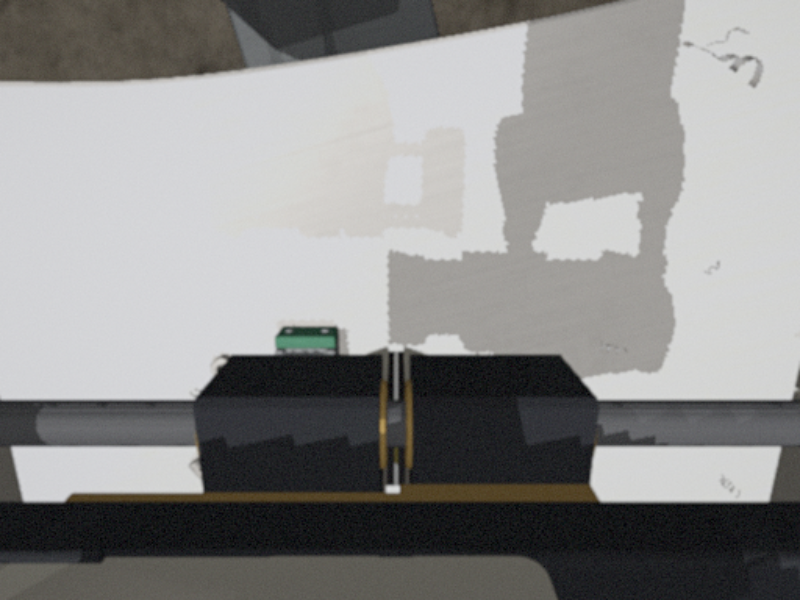

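The wrist view shows the closed fingers, with the green end's outer edge visible at about (279–338, 328). I'll check that against the estimate.

```bash
python3 - <<'E'
from h import *
a,b=[ray("wrist",u*.64,v*.64,27) for u,v in [(279,328),(338,328)]];print(a,b,(a+b)/2,np.linalg.norm(a-b))
E
```

```text
[448.67122393 -66.22205975  27.        ] [460.29079427 -23.70502462  27.        ] [454.4810091  -44.96354218  27.        ] 44.07621456997493
```

The wrist view disagrees with the top view by 10 mm sideways, possibly because the arm was still settling. I'll recheck at rest, with the scene camera as a third opinion.

```bash
python3 - <<'E'
from plant import viewer,readout
import cv2,numpy as np
from h import *
o=readout.get_obs(); ci=viewer.camera_info("wrist"); w=viewer.capture("wrist"); print(o['tool_pos'],o['dq'].round(3))
print(ci)
a=cv2.resize(w[190:250,150:250,::-1],(800,480),interpolation=cv2.INTER_CUBIC)
cv2.imwrite("pics/w2.png",a)
c=viewer.camera_info("scene"); M=R.from_euler('xyz',c['rotation']).as_matrix()
def pr(P):
    p=M.T@(np.array(P)-c['origin']); return np.array([c['cx']+c['fx']*p[0]/-p[2],c['cy']-c['fy']*p[1]/-p[2]])
g=pr((460,-55,27)); b=pr((646,-107,27)); print(g,b)
m=((g+b)/2).astype(int); x0,y0=m[0]-60,m[1]-45; print(x0,y0)
s=viewer.capture("scene")[y0:y0+90,x0:x0+120,::-1]
cv2.imwrite("pics/s2.png",cv2.resize(s,(800,600),interpolation=cv2.INTER_CUBIC))
E
```

```text
[421.97844064  30.24899832 292.04939497] [ 0.085 -0.011  0.021  0.026  0.012  0.045]
{'fx': 322.57689588443935, 'fy': 322.57689588443935, 'cx': 253.05346331478012, 'cy': 190.99141641647196, 'origin': array([355.81515272,  49.31794192, 384.56734048]), 'rotation': array([-2.65254751e-01,  5.03332716e-05,  1.30400172e+00])}
[236.93099533 229.68308553] [286.13947016 194.35082587]
201 167
```

View pics/w2.png

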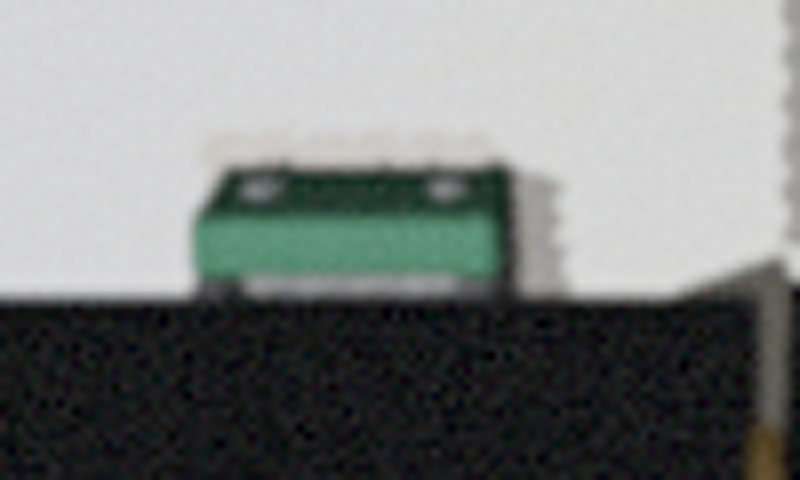

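View pics/s2.png

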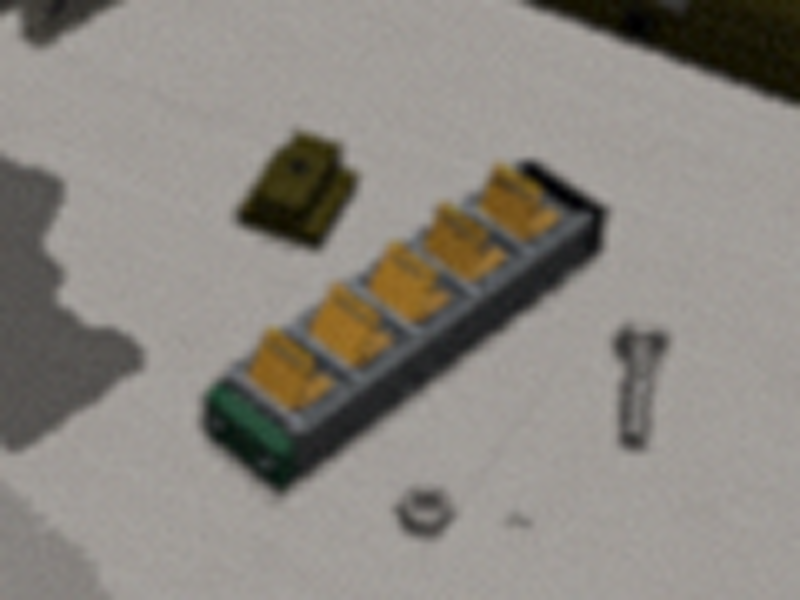

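In the wrist crop, the upper dark band is the end face, so the true top edge runs along row ~212, columns 200–500. In the scene crop, the green top's outer corners are at about (215,390) and (293,455), and the black ones at (533,163) and (603,210).

```bash
python3 - <<'E'
from h import *
ci={'fx': 322.57689588443935, 'fy': 322.57689588443935, 'cx': 253.05346331478012, 'cy': 190.99141641647196, 'origin': [355.81515272,  49.31794192, 384.56734048], 'rotation': [-2.65254751e-01,  5.03332716e-05,  1.30400172e+00]}
a,b=[ray("wrist",150+u/8,190+v/8,27,ci) for u,v in [(200,212),(500,212)]];print("w",a,b,(a+b)/2,np.linalg.norm(a-b))
s=120/800
P=[ray("scene",201+u*s,167+v*s,27) for u,v in [(215,390),(293,455),(533,163),(603,210)]];g=(P[0]+P[1])/2;b=(P[2]+P[3])/2
print("s",np.round(P,1),g,b,np.linalg.norm(b-g),np.arctan2(*(b-g)[1::-1]))
E
```

```text
w [455.28564526 -72.87265596  27.        ] [466.8905228  -30.40919215  27.        ] [461.08808403 -51.64092405  27.        ] 44.020664946470085
s [[ 467.4  -38.9   27. ]
 [ 454.5  -82.9   27. ]
 [ 648.9  -88.7   27. ]
 [ 638.8 -127.6   27. ]] [460.96911526 -60.93300873  27.        ] [ 643.84949403 -108.13793325   27.        ] 188.87439699037307 -0.2526054802459085
```

Top, wrist and scene views agree on the green end to within about 5 mm, so I keep centre (553.5, −81) and yaw −0.27. Next I move to x_rail = −125 mm and descend until the tips are at about 36 mm.

```bash
python3 -m creep '0.004 -0.027 0 0 0 0 0;0.004 -0.027 0 0 0 0 0;0.004 -0.027 0 0 0 0 0;0 0 -0.03 0 0 0 0;0 0 -0.04 0 0 0 0;0 0 -0.04 0 0 0 0;0 0 -0.04 0 0 0 0;0 0 -0.02 0 0 0 0'
python3 -m creep '0 0 -0.02 0 0 0 0;0 0 0 0 0 0 0;0 0 0 0 0 0 0;0 0 0 0 0 0 0;0 0 0 0 0 0 0'
```

```text
time: 2.3
tool_pos: [431.3, -45.3, 118.8]
tcp_rot: [3.141, -0.005, 2.883]
contact_force: [0.3, 1.1, -1.2]
grip_width: 0.4
finger_force: 0.0
time: 2.72
tool_pos: [434.2, -47.4, 103.6]
tcp_rot: [3.142, 0.003, 2.882]
contact_force: [0.9, 0.8, 0.1]
grip_width: 0.3
finger_force: 0.0
```

```bash
python3 -m creep '0.0058 -0.0016 0 0 0 0 0;0.0058 -0.0016 0 0 0 0 0;0.0058 -0.0016 0 0 0 0 0;0.0058 -0.0016 0 0 0 0 0;0.0058 -0.0016 0 0 0 0 0;0.0058 -0.0016 0 0 0 0 0;0.0058 -0.0016 0 0 0 0 0;0.0058 -0.0016 0 0 0 0 0'
python3 -m creep '0.0058 -0.0016 0 0 0 0 0;0.0058 -0.0016 0 0 0 0 0;0 0 0 0 0 0 0;0 0 0 0 0 0 0'
python3 - <<'E'
from plant import viewer
import cv2
s=viewer.capture("scene")[147:267,181:341,::-1]
cv2.imwrite("pics/s3.png",cv2.resize(s,(800,600),interpolation=cv2.INTER_CUBIC))
E
```

```text
time: 3.38
tool_pos: [480.4, -60.7, 102.1]
tcp_rot: [3.141, -0.0, 2.881]
contact_force: [-0.5, 0.0, 0.0]
grip_width: 0.3
finger_force: 0.0
time: 3.72
tool_pos: [491.5, -63.8, 102.1]
tcp_rot: [3.141, -0.0, 2.881]
contact_force: [-0.2, -0.3, 1.0]
grip_width: 0.8
finger_force: 0.0
```

View pics/s3.png

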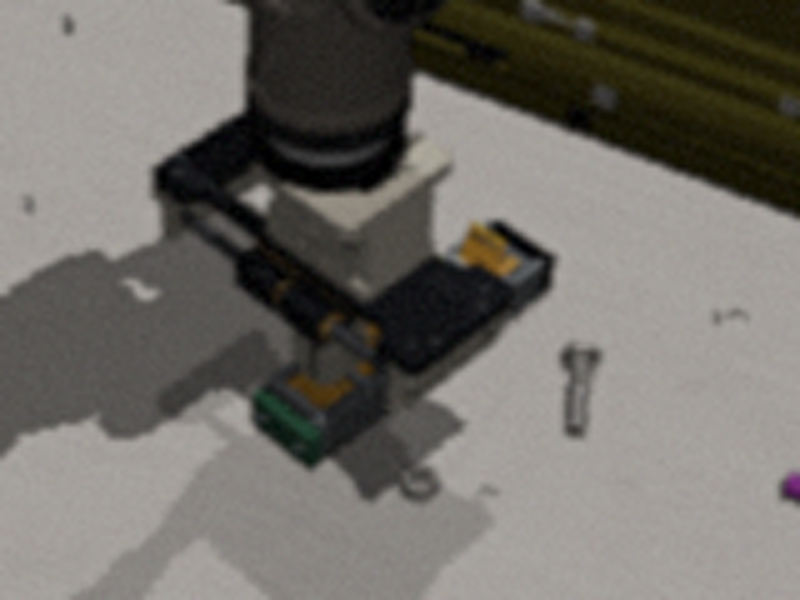

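Tab 1 lies flat at (320,385), the rail hasn't moved, and forces are near zero. I'll continue along the row.

```bash
python3 -m creep '0.0058 -0.0016 0 0 0 0 0;0.0058 -0.0016 0 0 0 0 0;0.0058 -0.0016 0 0 0 0 0;0.0058 -0.0016 0 0 0 0 0;0.0058 -0.0016 0 0 0 0 0;0.0058 -0.0016 0 0 0 0 0;0.0058 -0.0016 0 0 0 0 0;0.0058 -0.0016 0 0 0 0 0'
python3 -m creep '0.0058 -0.0016 0 0 0 0 0;0.0058 -0.0016 0 0 0 0 0;0.0058 -0.0016 0 0 0 0 0;0.0058 -0.0016 0 0 0 0 0;0.0058 -0.0016 0 0 0 0 0;0.0058 -0.0016 0 0 0 0 0;0.0058 -0.0016 0 0 0 0 0;0.0058 -0.0016 0 0 0 0 0'
python3 -m creep '0.0058 -0.0016 0 0 0 0 0;0.0058 -0.0016 0 0 0 0 0;0.0058 -0.0016 0 0 0 0 0;0.0058 -0.0016 0 0 0 0 0;0.0058 -0.0016 0 0 0 0 0;0.0058 -0.0016 0 0 0 0 0;0.0058 -0.0016 0 0 0 0 0;0.0058 -0.0016 0 0 0 0 0'
python3 -m creep '0.0058 -0.0016 0 0 0 0 0;0.0058 -0.0016 0 0 0 0 0;0 0 0 0 0 0 0;0 0 0.02 0 0 0 0;0 0 0.04 0 0 0 0;0 0 0.04 0 0 0 0;0 0 0.04 0 0 0 0;0 0 0 0 0 0 0'
python3 -m creep '-0.02 0.035 0 0 0 0 0;-0.02 0.035 0 0 0 0 0;-0.02 0.035 0 0 0 0 0;-0.02 0.035 0 0 0 0 0;-0.02 0.035 0 0 0 0 0;-0.02 0.035 0 0 0 0 0;-0.02 0.035 0 0 0 0 0;0 0 0 0 0 0 0'
python3 - <<'E'
from plant import viewer
import cv2
s=viewer.capture("scene")[147:267,181:341,::-1]
cv2.imwrite("pics/s4.png",cv2.resize(s,(800,600),interpolation=cv2.INTER_CUBIC))
E
```

```text
time: 4.43
tool_pos: [538.3, -76.7, 102.2]
tcp_rot: [3.141, -0.0, 2.881]
contact_force: [-0.3, 0.9, 0.1]
grip_width: 0.2
finger_force: 0.0
time: 5.1
tool_pos: [584.8, -89.5, 102.2]
tcp_rot: [3.142, 0.0, 2.881]
contact_force: [-0.2, -0.2, 0.2]
grip_width: 0.3
finger_force: 0.0
time: 5.77
tool_pos: [631.1, -102.3, 102.2]
tcp_rot: [3.142, 0.0, 2.881]
contact_force: [-1.1, 0.2, -0.9]
grip_width: 0.9
finger_force: 0.0
time: 6.43
tool_pos: [644.9, -106.0, 251.9]
tcp_rot: [-3.141, 0.015, 2.881]
contact_force: [0.6, -0.9, 0.4]
grip_width: 0.6
finger_force: 0.0
time: 7.1
tool_pos: [498.3, 144.7, 242.3]
tcp_rot: [3.14, -0.003, 2.886]
contact_force: [0.4, 0.0, 0.1]
grip_width: 0.0
finger_force: 0.0
```

View pics/s4.png

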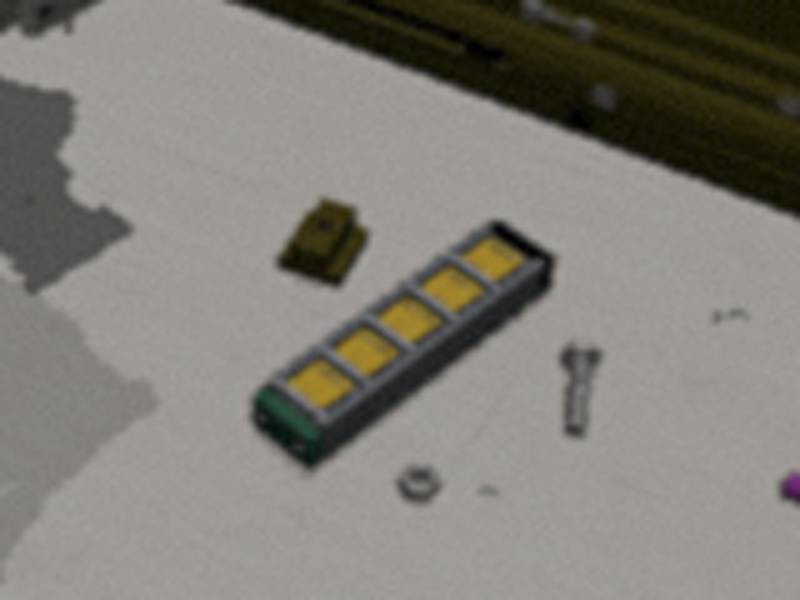

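All five tabs lie flat, from (320,385) to (495,257). The rail and the things beside it are unmoved, and the arm is clear.

```bash
python3 -c "
from plant import order; print(order.close_job())"
```

```text
the job is handed in; nothing more can be done
None
```

The five tabs were folded flat in one pass from the green end to the black end; the last picture shows the rail, T-block, nut and bolt in place and the arm clear, and the job is handed in (no verdict was returned).

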